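Hook the parts tray out from under the instrument rack

TASK

Take the red-handled hook from its mat and use it, not the gripper, to draw the blue parts tray by its yellow handle out from under the wire rack until the tray sits square and snug against the aluminium fence of the bench stop; hold it there under a firm but gentle pull for about a second. Never yank, tip or lift the tray, then stand the hook upright back on its mat and let go, leaving the bottle, the jar and the mug where they are.

Things in the scene. Friction and masses are not known exactly. Their poses are not given: they have to be found in the camera images.
- hook: Hook tool, 0.3 kg, on the black mat. Steel foot 80 x 44 x 8 mm; red upright handle on it 70 (x) x 22 (y) mm, 8 to 62 mm high: pinch it across y near its top, from above. 8 mm steel rod leaves the handle towards +x at 50 mm height, runs to x = 130 mm and turns straight down there, as a peg 8 mm thick ending 10 mm above the foot's underside. Origin: centre of the foot's underside; z up.
- hook_tip (a point): Lowest point of the down-turned hook peg: x = 130 mm, y = 0, z = 10 mm in the hook's frame. The rod's axis lies 40 mm above it.
- tray: Blue open steel tray, 110 (x) x 130 (y) x 58 mm high, 0.65 to 0.95 kg, contents fixed; it slides on the bench, friction unknown (drag 3 to 8 N). Origin: centre of underside; +x points away from the handle, front wall at x = -55 mm. Seated: front wall on the fence, axes parallel to the stop's, handle overhanging the fence. Pulled on the fence with well over 15 N it can tip.
- tray_bar (a point): Middle of the cross bar of the yellow handle: bar 8 mm thick along the tray's y, at x = -83, z = 52 mm of the tray's frame (underside 48, top 56 mm above the bench). Legs at y = +-25 mm join it to the front wall. The gap between bar and wall is 24 mm (x) by 42 mm (y), open above and below: the hook's peg goes down into it.
- stop: Adjustable bench stop before the rack: a grey base bar, 24 (x) x 260 (y) x 24 mm, fixed; on its +x side a clamped aluminium fence 8 x 240 mm, 28 mm high, parallel to it. Fence face: somewhere between 10 and 38 mm from the base, not measured: feel for it. Origin: on the bench, middle of the base's +x face; +x to the tray. Firm pull: 4 to 15 N felt at rest on the fence; 25 N is a yank.
- rack: Fixed low rack: open grid of 8 mm steel bars along y, underside 146 mm above the bench, 44 mm apart, 220 mm deep (x = 0 to 220), 340 mm wide, a post at each corner. Origin: on the bench below the middle of its front bar; +x points under the rack. The tray's handle starts 20 to 40 mm behind the front bar. A small meter is fixed on its +y end (to 190 mm high).
- mat: Flat black rubber mat fixed to the bench, 160 (x) x 110 (y) x 3 mm, the hook's place. Origin: centre of its underside.
- bottle: White plastic bottle, 40 mm diameter, 110 mm high, standing under the rack beside the tray; leave alone. Origin: centre of its underside.
- jar: Amber jar, 48 mm diameter, 70 mm high, standing under the rack beside the tray; leave alone. Origin: centre of its underside.
- mug: White mug, 76 mm diameter, 90 mm high, handle to its +y, standing near the stop; leave alone. Origin: centre of its underside.

How it is judged:
By the outcome, as a careful person would: the job done as asked, in the order asked, and still so for the second after the job is handed in, with the robot touching nothing.
It also fails if it takes over 70 s, if anything falls off the work surface, if the arm or the gripper's body presses on something with over 40 N, if the wrist force passes 120 N, or if a joint passes its speed limit or range.

ROBOT

A 6-joint arm with a two-finger parallel gripper is mounted at the origin on the work surface. World frame = base frame: x ahead of the robot, y to its left, z up, the work surface at z = 0. Lengths are in m, angles in degrees, forces in N, time in s.
With the tool pointing down it reaches from about 0.4 to 0.825 m from the base axis. Payload 7 kg.
Tool frame: the origin (TCP) lies on the centre line of the jaws, within the pads' length; the fingertips stand 19 mm ahead of it and the grasp point (between the pads) is the TCP (r.tip_extent is the distance from the TCP to the fingertips, in m); z points along the fingers, y is the line along which they close (so a half turn about z gives the same grasp; the last joint's range is limited). The gripper opens to 88 mm and grips with 3 to 60 N. Pads are 19 mm wide; open, the fingers measure 130 mm over their backs; the gripper's body (78 mm by 193 mm) begins 47 mm behind the grasp point.
Start: joints at [-46.748, 20.546, 0.682, 0, -70.136, -16.507], TCP at [0.304, -0.603, 0.246] pointing down, gripper open.
Joint ranges: [-176.03, 176.03], [-82.01, 121.73], [-58.28, 71.71], [-173.87, 95.51], [-174.79, -0.11], [-173.66, 173.66]. Speed limits (degrees/s): [136.94, 136.94, 172.46, 180, 180, 180].

INTERFACE

Orientations are given as [roll, pitch, yaw] about the fixed x, y, z axes, in that order (R = Rz(yaw) Ry(pitch) Rx(roll)).
In Python, from plant import r gives the robot as it stands. The module is installed in compiled form; this text tells all that it offers.
- The arm moves only by the tool jog_arm, never from a script. Its argument "deltas" is a list that holds one entry, the list of rows, each a list of 5 numbers: the opening, from -1 (shut) to 1 (fully open), then the shift along the world's x, y, z in cm, then the turn about the world's z in rad. In form: [[[claw, dx, dy, dz, turn], ...]]. A call has 1 to 8 rows; each row shifts and turns the commanded pose from where the row before left it; what a row does not reach is not made up. A row lasts 1/8 s, in which the tool goes at most 62.5 mm and 10.7 degrees, less where a joint would pass 70% of its speed; a pose out of reach is approached as far as the arm can. A call with a gripper value outside its range is refused whole. The fingers move at their own pace and stop on an object; "force" is the grip in N (left out, the last holds). Time passes only in rows, so rows that do not move let the fingers close. It gives the time, the measured TCP pose, the force, the opening and the grip force at its end, in the units of the state.
- r.get_state(): the state, without advancing time (a new reading comes with each control period).
- r.capture(name): name is "side" or "top"; returns the picture (384x512x3 uint8, blue, green, red); there is no depth.
- r.camera_info(name): a dict with "fx", "fy", "cx", "cy" (pixels), "k1" (the pictures are not rectified: a ray, as slopes to the right and down, at radius r is drawn at 1 + k1 r^2 times it, then the intrinsics apply), "view" (4x4, takes a point from world to camera coordinates). Camera axes: x right, y up, looking along -z (the intrinsics and any distortion apply to the point x, -y, -z); pixel columns grow to the right and rows downward; lengths in m; the calibration is good to about 2 mm. A picture is of the moment at which its call begins. camera_info takes no time and is no camera call.
- r.close_job(): hands the job in; it is judged then, once.
The state is a dict: "time_s": time; "joints": joint angles; "qd": joint speeds; "joint_torque": joint torques, N m; "tcp_pos": TCP position; "eef_rot": TCP orientation; "contact_force": force on the tool from outside, world axes, zero at the start; "moment": the same for the moment, N m; "gripper_width": finger opening in m; "gripper_force": force on a finger pad.
Only numpy, scipy, OpenCV 4.12 (cv2) and the standard library are available. Lean on these libraries where they do the work, as an engineer would, in place of code of your own. Each camera call takes 0.05 s, during which the arm holds its last target. There are 200 camera calls.

## Working session

There is one attempt and no reset: what is moved stays moved. The work goes in short steps, Python scripts to look and compute and a tool call to move; the robot and the scene stay as the last step left them, time stands still between calls to the robot, and variables do not carry over. Pictures are saved under pics/ and viewed, at most 13 in all, crops included, and the job is handed in when it is done.

Besides the shell and the picture viewer there is one more tool, called after "Request:" as a command line: name --argument value ..., lists and objects as JSON in quotes. jog_arm: Moves the arm, as the interface text tells. Its arguments: {"type":"object","properties":{"deltas":{"type":"array"},"force":{"type":"number"}},"required":["deltas"]}

```bash
mkdir -p pics; python3 - <<'E'
from plant import r
import cv2
for n in("side","top"):
    cv2.imwrite(f"pics/{n}0.png",r.capture(n)); c=r.camera_info(n); print(n,c)
print(r.get_state())
E
```

```text
side {'fx': 493.6480550889877, 'fy': 493.6480550889877, 'cx': 252.75633207244744, 'cy': 193.79896458716172, 'k1': 0.007904722444976862, 'view': array([[-0.90918987, -0.41636833, -0.00334433,  0.53091531],
       [ 0.26805407, -0.59143639,  0.76049327, -0.21154525],
       [-0.31862327,  0.69053632,  0.6493372 , -0.92015796],
       [ 0.        ,  0.        ,  0.        ,  1.        ]])}
top {'fx': 383.756034034086, 'fy': 383.756034034086, 'cx': 254.1705485301708, 'cy': 189.00661478618878, 'k1': 0.001033297128826583, 'view': array([[-0.01077549, -0.99994111,  0.00129107, -0.00683004],
       [ 0.98291252, -0.0103547 ,  0.1837818 , -0.575576  ],
       [-0.18375761,  0.00324934,  0.98296622, -0.91166178],
       [ 0.        ,  0.        ,  0.        ,  1.        ]])}
{'time_s': 0.1, 'joints': array([-4.67468812e+01,  2.05865373e+01,  6.38094865e-01, -1.61100518e-02,
       -7.01376870e+01, -1.65077503e+01]), 'qd': array([-0.02589993, -0.05874747,  0.06148659,  0.13072254, -0.02905377,
       -0.01846025]), 'joint_torque': array([-1.43083442e-03, -5.84160769e+01,  2.93749523e+01,  7.01551393e+00,
        1.01525907e-02, -8.25574352e-05]), 'tcp_pos': array([ 0.30355038, -0.60241881,  0.2447234 ]), 'eef_rot': array([ 1.79913117e+02, -9.95420998e-03, -1.53260109e+02]), 'contact_force': array([ 0.04754453,  0.16727552, -0.79678918]), 'moment': array([ 0.00335871, -0.01877754,  0.0520821 ]), 'gripper_force': 0.0, 'gripper_width': 0.08762983394910022}
```

View pics/side0.png

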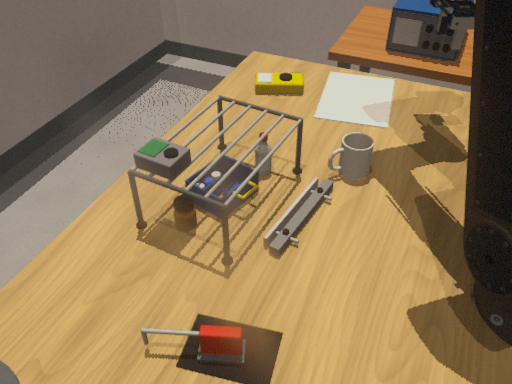

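View pics/top0.png

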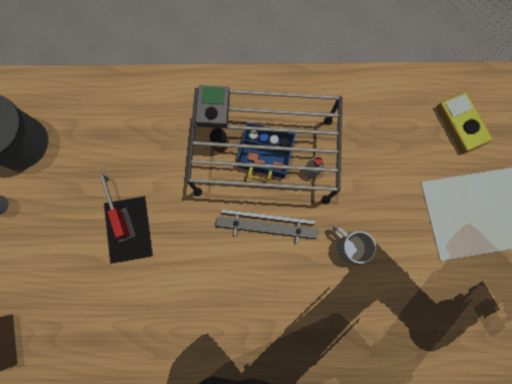

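Top view: the hook's red handle is near (116,224) with its peg near (105,178). The tray is near (266,152), its yellow handle near (260,173), the fence near (267,217), and the mug at (358,248). Next I'll enlarge these areas.

```bash
cat >h.py <<'E'
import numpy as np,cv2
from plant import r
def K(c): return np.array([[c['fx'],0,c['cx']],[0,c['fy'],c['cy']],[0,0,1]]),np.array([c['k1'],0,0,0.])
F=np.diag([1,-1,-1.])
def ray(n,uv):
    c=r.camera_info(n);k,d=K(c);V=c['view'];p=cv2.undistortPoints(np.array([[uv]],float),k,d)[0,0]
    return -V[:3,:3].T@V[:3,3], V[:3,:3].T@F@np.array([p[0],p[1],1])
def at(n,uv,z):
    o,d=ray(n,uv);return o+d*(z-o[2])/d[2]
def proj(n,P):
    c=r.camera_info(n);k,d=K(c);V=c['view'];R=F@V[:3,:3];t=F@V[:3,3]
    return cv2.projectPoints(np.array(P,float).reshape(-1,1,3),cv2.Rodrigues(R)[0],t,k,d)[0][:,0]
def tri(u,v):
    (o1,d1),(o2,d2)=ray('side',u),ray('top',v)
    A=np.c_[d1,-d2];s=np.linalg.lstsq(A,o2-o1,rcond=None)[0]
    a,b=o1+s[0]*d1,o2+s[1]*d2;return (a+b)/2,np.linalg.norm(a-b)
def crop(img,x0,y0,w,h,s,f):
    g=cv2.resize(img[y0:y0+h,x0:x0+w],None,fx=s,fy=s,interpolation=cv2.INTER_CUBIC)
    for i in range(0,w,10): cv2.putText(g,str(x0+i),(i*s,8),0,.3,(255,255,255));cv2.line(g,(i*s,10),(i*s,14),(255,255,255))
    for i in range(0,h,10): cv2.putText(g,str(y0+i),(0,i*s+3),0,.3,(255,255,255));cv2.line(g,(20,i*s),(24,i*s),(255,255,255))
    cv2.imwrite(f,g)
E
python3 - <<'E'
from h import *
t=cv2.imread('pics/top0.png');s=cv2.imread('pics/side0.png')
crop(t,180,120,170,130,4,'pics/a.png')
a=cv2.resize(t[165:270,90:165],None,fx=5,fy=5,interpolation=cv2.INTER_CUBIC)
crop(t,90,165,75,105,5,'pics/b.png');crop(s,130,310,160,75,4,'pics/c.png')
b,c=cv2.imread('pics/b.png'),cv2.imread('pics/c.png')
b=cv2.resize(b,None,fx=.57,fy=.57); 
crop(t,90,165,75,105,4,'pics/b.png');b=cv2.imread('pics/b.png')[:300]
crop(t,90,165,75,75,4,'pics/b.png');b=cv2.imread('pics/b.png');crop(s,135,310,125,65,4,'pics/c.png');c=cv2.imread('pics/c.png')
o=np.zeros((300,800,3),np.uint8);o[:,:300]=b;o[:260,300:800]=c;cv2.imwrite('pics/d.png',o)
E
```

```text
(no output)
```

View pics/a.png

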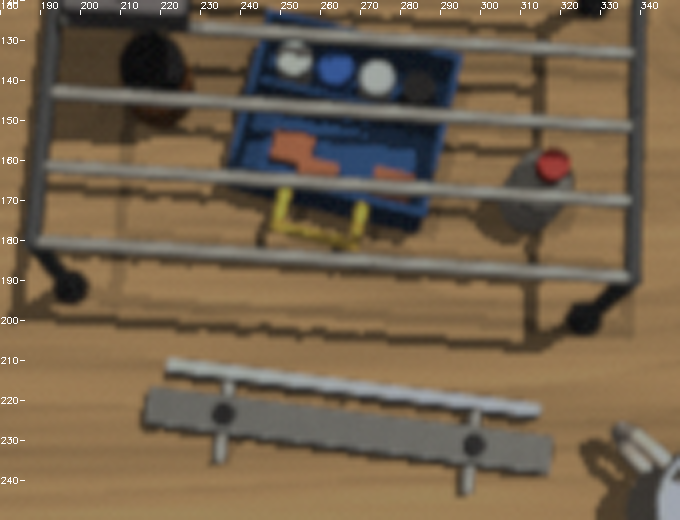

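View pics/d.png

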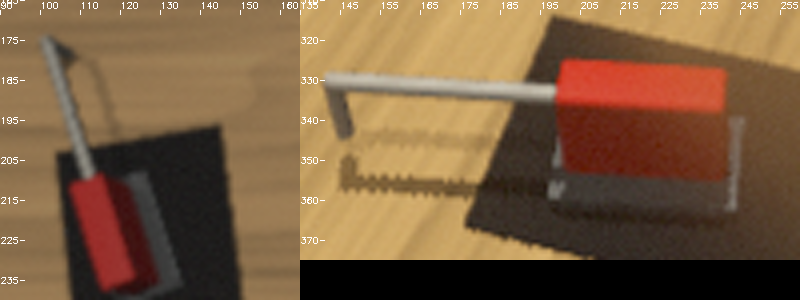

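```bash
python3 - <<'E'
from h import *
np.set_printoptions(precision=4,suppress=True)
A=lambda x,y:(180+x/4,120+y/4); B=lambda x,y:(90+x/4,165+y/4); C=lambda x,y:(135+(x-300)/4,310+y/4)
def seg(nm,p,q,z):
    a,b=at('top',p,z),at('top',q,z);d=b-a;print(nm,a[:2],b[:2],'mid',((a+b)/2)[:2],'len',np.linalg.norm(d),'ang',np.degrees(np.arctan2(d[1],d[0])))
for n in('side','top'): print(n,ray(n,(0,0))[0])
seg('handle L',B(103,292),B(68,183),.065);seg('handle R',B(135,278),B(105,175),.065);seg('rod',B(88,175),B(46,38),.053)
m=np.mean([at('top',B(*p),.065) for p in((103,292),(68,183),(135,278),(105,175))],0);print('handle centre',m)
seg('barfront',A(273,233),A(356,247),.056);seg('rimback',A(265,16),A(460,54),.058);seg('rimleft',A(228,185),A(265,16),.058);seg('rimright',A(432,205),A(460,54),.058);
seg('basefar',A(150,388),A(552,437),.024);seg('basenear',A(143,427),A(548,474),.024);seg('fencefar',A(168,358),A(540,404),.028);seg('fencenear',A(166,374),A(540,417),.028)
seg('frontbar',A(38,242),A(630,278),.150)
print('mug',at('top',(358,247),.09),'bottle',at('top',A(553,163),.115))
# side checks: rod tip elbow, handle top corners
for u in (C(328,77),C(348,136),C(558,60)): print(u)
print(tri(C(326,80),B(46,38)))
for u in(C(562,60),C(725,70),C(721,105),C(557,98)): print('side hdl',at('side',u,.065))
E
```

```text
side [0.2462 0.7313 0.7601]
top [ 0.3981 -0.0098  1.0019]
handle L [0.456  0.3239] [0.5228 0.3491] mid [0.4894 0.3365] len 0.07136090265244299 ang 20.65123565846239
handle R [0.4642 0.305 ] [0.5275 0.3267] mid [0.4959 0.3158] len 0.06685955812496067 ang 18.924381875795955
rod [0.5293 0.3416] [0.617  0.3731] mid [0.5731 0.3573] len 0.09322102030274439 ang 19.791778321657038
handle centre [0.4926 0.3262 0.065 ]
barfront [0.6027 0.0017] [ 0.5932 -0.0505] mid [ 0.5979 -0.0244] len 0.05301322175185315 ang -100.38468268496648
rimback [0.7457 0.0057] [ 0.7187 -0.1195] mid [ 0.7322 -0.0569] len 0.12807351487614155 ang -102.15349970602233
rimleft [0.6336 0.0299] [0.7457 0.0057] mid [0.6897 0.0178] len 0.11464362336457386 ang -12.17964311804434
rimright [ 0.6193 -0.0988] [ 0.7187 -0.1195] mid [ 0.669  -0.1092] len 0.10156112466551835 ang -11.755856217730033
basefar [0.5091 0.0815] [ 0.4751 -0.1743] mid [ 0.4921 -0.0464] len 0.2579925035924445 ang -97.5693717205528
basenear [0.4843 0.0858] [ 0.4518 -0.1708] mid [ 0.468  -0.0425] len 0.2585738046153411 ang -97.21006387191693
fencefar [0.5278 0.0698] [ 0.4958 -0.1668] mid [ 0.5118 -0.0485] len 0.23871598926330617 ang -97.6946390338883
fencenear [0.5175 0.071 ] [ 0.4876 -0.1665] mid [ 0.5025 -0.0478] len 0.23934636768448433 ang -97.19038794066307
frontbar [0.5786 0.1338] [ 0.5543 -0.2008] mid [ 0.5664 -0.0335] len 0.3354551866892522 ang -94.15069669783804
mug [ 0.4273 -0.2555  0.09  ] bottle [ 0.6309 -0.1663  0.115 ]
(142.0, 329.25)
(147.0, 344.0)
(199.5, 325.0)
(array([0.6171, 0.3735, 0.0521]), np.float64(0.00013797574495442942))
side hdl [0.5269 0.3316 0.065 ]
side hdl [0.4635 0.308  0.065 ]
side hdl [0.4578 0.3236 0.065 ]
side hdl [0.5199 0.3483 0.065 ]
```

Request:
jog_arm --deltas '[[[1, 0.5, 5.8, -0.5, -0.015], [1, 1, 5.8, -0.5, -0.015], [1, 1, 5.8, -0.5, -0.015], [1, 1, 5.8, -0.5, -0.015], [1, 1, 5.8, -0.5, -0.015], [1, 1, 5.8, -0.5, -0.015], [1, 1, 5.8, -0.5, -0.015], [1, 1, 5.8, -0.5, -0.015]]]' --force 60

```text
time_s: 1.1
tcp_pos: [0.3786, -0.137, 0.2055]
eef_rot: [-180.0, 0.0, -160.2]
contact_force: [1.1, 0.0, 0.9]
gripper_width: 0.0877
gripper_force: 0.0
```

Request:
jog_arm --deltas '[[[1, 0.5, 5, -2, 0], [1, 0, 5, -3, 0], [1, 0, 3, -3, 0], [1, 0, 0, -2, 0], [1, 0, 0, 0, 0], [1, 0, 0, 0, 0]]]'

```text
time_s: 1.85
tcp_pos: [0.3841, -0.0089, 0.1062]
eef_rot: [-180.0, 0.0, -160.1]
contact_force: [0.2, -0.6, 0.1]
gripper_width: 0.0877
gripper_force: 0.0
```

Request:
jog_arm --deltas '[[[1, -1, 0, -2, 0], [1, -1, 0, 0, 0], [1, 0, 0, 0, 0]]]'

```text
time_s: 2.22
tcp_pos: [0.3636, -0.009, 0.0865]
eef_rot: [180.0, 0.1, -160.1]
contact_force: [0.3, 0.3, 0.1]
gripper_width: 0.0876
gripper_force: 0.0
```

Request:
jog_arm --deltas '[[[1, 2, 4.9, 3, 0], [1, 2, 4.9, 3, 0], [1, 2.1, 4.9, 0, 0], [1, 2.1, 4.9, 0, 0], [1, 2.1, 4.9, 0, 0], [1, 2.1, 4.9, 0, 0], [1, 2.1, 4.9, 0, 0], [1, 0, 0, 0, 0]]]'

```text
time_s: 3.22
tcp_pos: [0.5105, 0.3376, 0.1459]
eef_rot: [180.0, 0.1, -160.0]
contact_force: [-1.4, -1.2, -0.4]
gripper_width: 0.0875
gripper_force: 0.0
```

```bash
python3 - <<'E'
from h import *
np.set_printoptions(precision=4,suppress=True)
s=r.get_state();print(s['tcp_pos'],s['eef_rot'],s['contact_force'])
i=r.capture('side');cv2.imwrite('pics/s1.png',i)
# projected hook handle top corners for the estimate
a=np.radians(20);R=np.array([[np.cos(a),-np.sin(a)],[np.sin(a),np.cos(a)]])
for x,y in((35,11),(35,-11),(-35,-11),(-35,11)):
    p=R@np.array([x,y])/1000+[.492,.3275];u=proj('side',[*p,.065])[0];cv2.circle(i,tuple(int(v) for v in u.round()),2,(0,255,0),-1)
cv2.imwrite('pics/s1b.png',cv2.resize(i[180:384,80:380],None,fx=2.6,fy=2.6))
E
```

```text
[0.5105 0.3376 0.1459] [ 179.9899    0.0946 -160.0155] [-1.3658 -1.1596 -0.3666]
```

View pics/s1b.png

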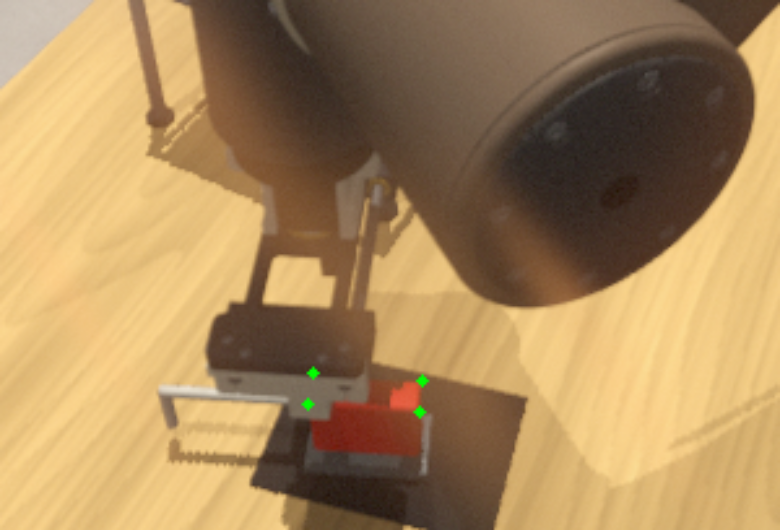

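The side view shows the gripper above the hook, its narrow side along the rod. My estimated handle corners fall on the red handle, with the right corners at about (421,381) and (419,411) in the crop. I'll descend and pinch.

Request:
jog_arm --deltas '[[[1, -0.15, -0.35, -3, 0], [1, 0, 0, -3, 0], [1, 0, 0, -2.5, 0], [1, 0, 0, -1.6, 0], [1, 0, 0, 0, 0], [1, 0, 0, 0, 0]]]'

```text
time_s: 4.03
tcp_pos: [0.5078, 0.3311, 0.0457]
eef_rot: [180.0, 0.1, -160.1]
contact_force: [0.3, -0.6, 0.6]
gripper_width: 0.0877
gripper_force: 0.0
```

Request:
jog_arm --deltas '[[[-1, 0, 0, 0, 0], [-1, 0, 0, 0, 0], [-1, 0, 0, 0, 0], [-1, 0, 0, 0, 0], [-1, 0, 0, 0, 0], [-1, 0, 0, 0, 0]]]' --force 60

```text
time_s: 4.78
tcp_pos: [0.5072, 0.3307, 0.0445]
eef_rot: [-180.0, -0.0, -160.1]
contact_force: [-0.4, 0.0, 0.2]
gripper_width: 0.0332
gripper_force: 0.0
```

Request:
jog_arm --deltas '[[[-1, 0, 0, 0, 0], [-1, 0, 0, 0, 0], [-1, 0, 0, 0, 0], [-1, 0, 0, 0, 0]]]'

```text
time_s: 5.28
tcp_pos: [0.5073, 0.3309, 0.0446]
eef_rot: [180.0, 0.0, -160.1]
contact_force: [1.0, 1.1, -1.3]
gripper_width: 0.0219
gripper_force: 60.0
```

Request:
jog_arm --deltas '[[[-1, 0, 0, 1, 0], [-1, 0, 0, 2, 0], [-1, 0, 0, 2, 0], [-1, 0, 0, 1, 0], [-1, 0, 0, 0, 0], [-1, 0, 0, 0, 0]]]'

```text
time_s: 6.02
tcp_pos: [0.5068, 0.3303, 0.1038]
eef_rot: [-180.0, -0.1, -160.1]
contact_force: [0.3, 0.0, -3.6]
gripper_width: 0.0216
gripper_force: 60.0
```

Request:
jog_arm --deltas '[[[-1, -2, -1, 0, 0], [-1, -4, -2, 0, 0], [-1, -4, -4, 0, -0.06], [-1, -1.6, -5, 0, -0.08], [-1, 0, -5, 0, -0.08], [-1, 0, -5, 0, -0.08], [-1, 0, -5, 0, -0.08], [-1, 0, -4, 0, -0.08]]]'

```text
time_s: 7.02
tcp_pos: [0.3904, 0.0189, 0.1042]
eef_rot: [-180.0, -0.0, 173.4]
contact_force: [0.5, 0.5, -3.0]
gripper_width: 0.0215
gripper_force: 60.0
```

Request:
jog_arm --deltas '[[[-1, 0, -2.3, 0.3, -0.02], [-1, 0, 0, 0, 0], [-1, 0, 0, 0, 0]]]'

```text
time_s: 7.4
tcp_pos: [0.3912, -0.0022, 0.1073]
eef_rot: [-180.0, -0.0, 172.4]
contact_force: [-0.0, -0.4, -2.8]
gripper_width: 0.022
gripper_force: 60.0
```

```bash
python3 - <<'E'
from h import *
s=r.get_state();print(s['tcp_pos'],s['eef_rot'],s['contact_force'])
t=r.capture('top');i=r.capture('side')
cv2.imwrite('pics/t2.png',t);cv2.imwrite('pics/s2.png',i)
crop(t,200,120,100,140,4,'pics/e.png');crop(i,180,120,100,140,4,'pics/f.png')
cv2.imwrite('pics/ef.png',np.hstack([cv2.imread('pics/e.png'),cv2.imread('pics/f.png')]))
E
```

```text
[ 0.39118056 -0.00220093  0.10730241] [-1.79989807e+02 -1.81920083e-02  1.72355383e+02] [-0.04738472 -0.42700276 -2.8103779 ]
```

View pics/ef.png

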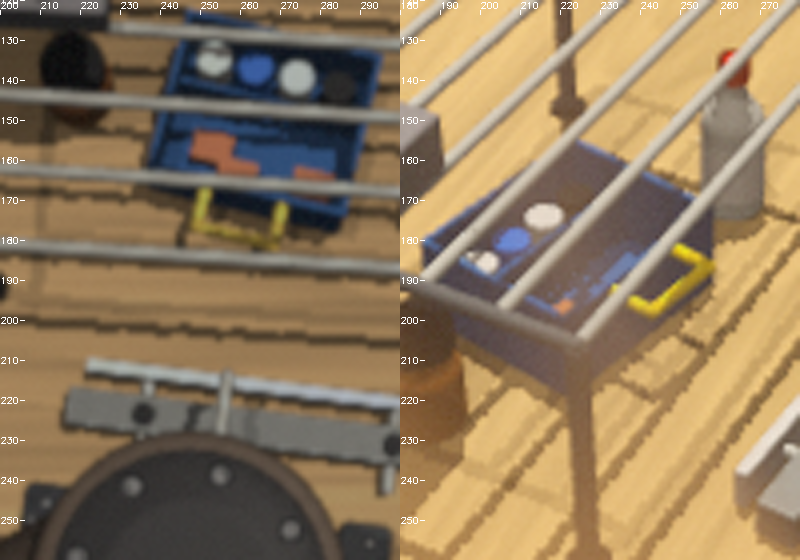

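```bash
python3 - <<'E'
from h import *
np.set_printoptions(precision=4,suppress=True)
s=r.get_state();T=s['tcp_pos'];a=np.radians(s['eef_rot'][2]+180);e=np.array([np.cos(a),np.sin(a)]);n=np.array([-e[1],e[0]])
el=at('top',(256.6,212.8),.116);d=el[:2]-T[:2];print('rod end top',el,'along',d@e,'lat',d@n)
Pe=[*(T[:2]+e*.1185),.112];print('expected rodend px side',proj('side',Pe),'top',proj('top',Pe))
print('bar tri',tri((250,192),(259,179.5)))
for u in((242.8,196.8),(257.5,187)):print('side bar ends z.054',at('side',u,.054))
for u in((249.2,178),(268.8,180.8)):print('top bar ends z.054',at('top',u,.054))
# overlay: model tray
def tr(c,yaw,pts):
    y=np.radians(yaw);R=np.array([[np.cos(y),-np.sin(y),0],[np.sin(y),np.cos(y),0],[0,0,1]]);return np.array(pts,float)/1000@R.T+[*c,0]
for c in(((.679,-.0455),-12),):
    P=tr(*c,[(-87,-29,56),(-87,29,56),(-55,65,58),(-55,-65,58),(55,-65,58),(55,65,58),(-83,0,52)]);print(P[-1]);print(np.c_[proj('top',P),proj('side',P)])
E
```

```text
rod end top [ 0.5075 -0.0178  0.116 ] along 0.11732815526790955 lat -0.0005447147868775697
expected rodend px side [[289.1204 183.9921]] top [[256.4156 212.4866]]
bar tri (array([ 0.601 , -0.0252,  0.0517]), np.float64(0.0018463156792892373))
side bar ends z.054 [ 0.6084 -0.0014  0.054 ]
side bar ends z.054 [ 0.5928 -0.0453  0.054 ]
top bar ends z.054 [ 0.6038 -0.0007  0.054 ]
top bar ends z.054 [ 0.596  -0.0501  0.054 ]
[ 0.5978 -0.0282  0.052 ]
[[271.1474 183.7882 261.416  184.1838]
 [248.5436 179.3278 245.8084 197.8006]
 [237.1328 164.2973 223.9036 200.1374]
 [287.6097 174.1977 259.3268 170.3933]
 [295.3776 133.2909 222.5682 153.8679]
 [245.8739 123.7763 186.1193 181.1049]
 [260.1166 180.358  252.2947 191.5698]]
```

The top view shows the rod end at (257,213), as predicted. The bar triangulates to (0.601, -0.025, 0.052), which matches its known 52 mm height. Next the peg goes over the gap.

Request:
jog_arm --deltas '[[[-1, 2, -0.2, 0, 0], [-1, 3, -0.3, 0, 0], [-1, 3, -0.4, 0, 0], [-1, 2, -0.2, 0, 0], [-1, 1.1, -0.1, 0, 0], [-1, 0, 0, 0, 0], [-1, 0, 0, 0, 0]]]'

```text
time_s: 8.38
tcp_pos: [0.5013, -0.0141, 0.1074]
eef_rot: [-180.0, -0.0, 172.4]
contact_force: [-0.4, -0.4, -2.9]
gripper_width: 0.0218
gripper_force: 60.0
```

```bash
python3 - <<'E'
from h import *
s=r.get_state();print(s['tcp_pos'],s['eef_rot'],s['contact_force'])
t=r.capture('top');i=r.capture('side')
cv2.imwrite('pics/t3.png',t);cv2.imwrite('pics/s3.png',i)
crop(t,230,140,65,95,6,'pics/e.png');crop(i,210,135,65,95,6,'pics/f.png')
cv2.imwrite('pics/ef3.png',np.hstack([cv2.imread('pics/e.png'),cv2.imread('pics/f.png')]))
E
```

```text
[ 0.50130315 -0.01412328  0.10737304] [-1.79990550e+02 -4.70332725e-02  1.72380549e+02] [-0.39996816 -0.37145354 -2.89982719]
```

View pics/ef3.png

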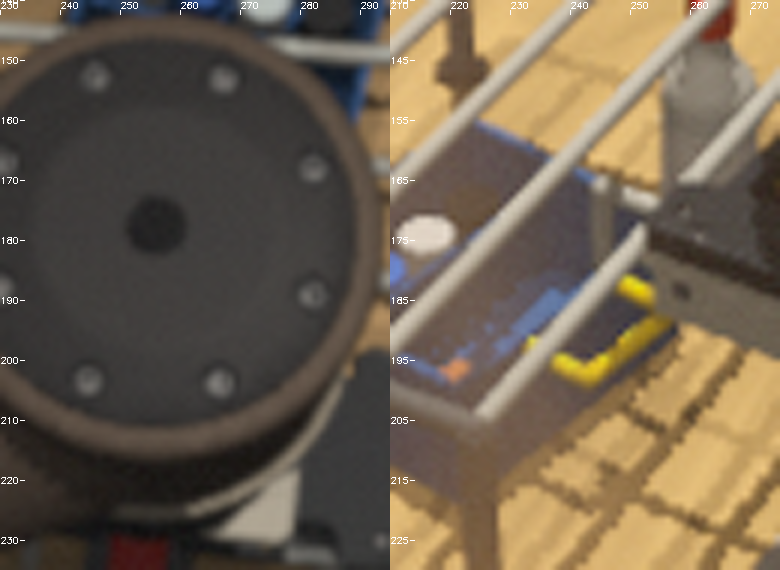

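```bash
python3 - <<'E'
from h import *
np.set_printoptions(precision=4,suppress=True)
T=np.array([.5013,-.0141]);a=np.radians(-7.62);e=np.array([np.cos(a),np.sin(a)]);p=T+.1145*e
print('peg',p,proj('side',[[*p,.1157],[*p,.0757],[*p,.056],[*p,.042]]))
print('obs tip at z.0757',at('side',(245.3,177.8),.0757),'elbow top z.12',at('side',(245.3,165),.120))
# tray poses vs observed side pts: bar outer-left top corner, leg right root, etc.
from itertools import product
def tr(c,yaw,pts):
    y=np.radians(yaw);R=np.array([[np.cos(y),-np.sin(y),0],[np.sin(y),np.cos(y),0],[0,0,1]]);return np.array(pts,float)/1000@R.T+[*c,0]
from scipy.optimize import least_squares
M=[(-87,29,48),(55,65,58),(55,-65,58),(-83,25,56),(-83,-25,56)]
S={1:(186,180),3:None,0:(243.3,198.8)}
Tt={1:(246.2,124),2:(294.8,133.3),3:(249.8,177.9),4:(268.5,180.5)}
def f(v):
    P=tr(v[:2],v[2]*100,M);o=[]
    for k,u in S.items():
        if u: o+=list(proj('side',P[k])[0]-u)
    for k,u in Tt.items(): o+=list(proj('top',P[k])[0]-u)
    return o
q=least_squares(f,[.679,-.0455,-.12],loss='soft_l1');print(q.x,np.array(f(q.x)).round(1))
print('bar, gapc',tr(q.x[:2],q.x[2]*100,[(-83,0,52),(-67,0,52)]))
E
```

```text
peg [ 0.6148 -0.0293] [[245.2017 166.556 ]
 [245.443  181.0208]
 [245.5577 187.8935]
 [245.6376 192.6812]]
obs tip at z.0757 [ 0.6199 -0.0394  0.0757] elbow top z.12 [ 0.6145 -0.0293  0.12  ]
[ 0.6806 -0.0451 -0.1312] [-0.7  0.6  1.1  2.   0.  -1.2  0.7 -0.1 -0.2 -0.7  0.5  0.9]
bar, gapc [[ 0.5998 -0.0262  0.052 ]
 [ 0.6154 -0.0299  0.052 ]]
```

The side view shows the peg's elbow at (245,165), as predicted, and the gap centre is within 1 mm of the peg. I'll lower it gently.

Request:
jog_arm --deltas '[[[-1, 0, 0, -0.6, 0], [-1, 0, 0, -0.7, 0], [-1, 0, 0, -0.6, 0], [-1, 0, 0, 0, 0]]]'

```text
time_s: 8.98
tcp_pos: [0.5018, -0.0145, 0.0878]
eef_rot: [-180.0, -0.1, 172.4]
contact_force: [-0.3, 0.2, -3.3]
gripper_width: 0.022
gripper_force: 60.0
```

Request:
jog_arm --deltas '[[[-1, 0, 0, -0.5, 0], [-1, 0, 0, -0.5, 0], [-1, 0, 0, -0.4, 0], [-1, 0, 0, 0, 0], [-1, 0, 0, 0, 0]]]'

```text
time_s: 9.6
tcp_pos: [0.5024, -0.0142, 0.0746]
eef_rot: [180.0, 0.0, 172.4]
contact_force: [-0.1, 0.1, -3.2]
gripper_width: 0.0216
gripper_force: 60.0
```

Request:
jog_arm --deltas '[[[-1, 0, 0.5, 0, 0], [-1, -0.3, 0.04, 0, 0], [-1, -0.3, 0.04, 0, 0], [-1, -0.2, 0.03, 0, 0], [-1, -0.2, 0.03, 0, 0], [-1, -0.2, 0.03, 0, 0], [-1, 0, 0, 0, 0]]]'

```text
time_s: 10.48
tcp_pos: [0.4906, -0.0074, 0.0748]
eef_rot: [180.0, 0.0, 172.4]
contact_force: [4.2, -1.1, -3.6]
gripper_width: 0.0215
gripper_force: 60.0
```

Request:
jog_arm --deltas '[[[-1, -0.3, 0.04, 0, 0], [-1, -0.3, 0.04, 0, 0], [-1, -0.3, 0.04, 0, 0], [-1, -0.3, 0.04, 0, 0], [-1, -0.3, 0.04, 0, 0], [-1, -0.3, 0.04, 0, 0], [-1, -0.3, 0.04, 0, 0], [-1, -0.3, 0.04, 0, 0]]]'

```text
time_s: 11.48
tcp_pos: [0.4665, -0.0042, 0.0748]
eef_rot: [180.0, 0.0, 172.4]
contact_force: [4.9, -0.2, -2.9]
gripper_width: 0.022
gripper_force: 60.0
```

Request:
jog_arm --deltas '[[[-1, -0.3, 0.04, 0, 0], [-1, -0.3, 0.04, 0, 0], [-1, -0.3, 0.04, 0, 0], [-1, -0.3, 0.04, 0, 0], [-1, -0.3, 0.04, 0, 0], [-1, -0.3, 0.04, 0, 0], [-1, -0.3, 0.04, 0, 0], [-1, -0.3, 0.04, 0, 0]]]'

```text
time_s: 12.48
tcp_pos: [0.4424, -0.001, 0.0748]
eef_rot: [180.0, 0.0, 172.4]
contact_force: [4.5, -0.5, -3.6]
gripper_width: 0.0215
gripper_force: 60.0
```

```bash
python3 - <<'E'
from h import *
s=r.get_state();print(s['tcp_pos'],s['eef_rot'],s['contact_force'],s['moment'])
t=r.capture('top');i=r.capture('side')
cv2.imwrite('pics/t4.png',t);cv2.imwrite('pics/s4.png',i)
crop(t,230,120,80,110,5,'pics/e.png');crop(i,190,130,80,110,5,'pics/f.png')
cv2.imwrite('pics/ef4.png',np.hstack([cv2.imread('pics/e.png'),cv2.imread('pics/f.png')]))
E
```

```text
[ 0.44244483 -0.00104271  0.07477314] [1.79982896e+02 4.39576260e-02 1.72382599e+02] [ 4.51356756 -0.526639   -3.57055766] [-0.35425    -1.85028233 -0.07389378]
```

View pics/ef4.png

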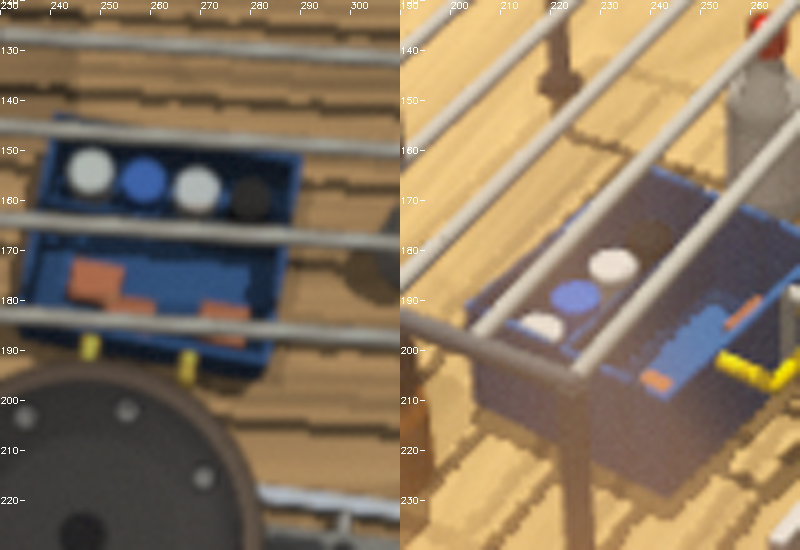

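The top view shows the tray following the hook, its back rim running from about (241,143) to (290,151). It has turned about 1.5° towards square, with a drag of about 4.5 N.

Request:
jog_arm --deltas '[[[-1, -0.3, 0.04, 0, 0], [-1, -0.3, 0.04, 0, 0], [-1, -0.3, 0.04, 0, 0], [-1, -0.3, 0.04, 0, 0], [-1, -0.3, 0.04, 0, 0], [-1, -0.3, 0.04, 0, 0], [-1, -0.3, 0.04, 0, 0], [-1, -0.3, 0.04, 0, 0]]]'

```text
time_s: 13.58
tcp_pos: [0.4186, 0.0022, 0.0748]
eef_rot: [180.0, 0.0, 172.4]
contact_force: [4.4, -0.8, -3.4]
gripper_width: 0.0219
gripper_force: 60.0
```

Request:
jog_arm --deltas '[[[-1, -0.3, 0.04, 0, 0], [-1, -0.3, 0.04, 0, 0], [-1, -0.3, 0.04, 0, 0], [-1, -0.2, 0.03, 0, 0], [-1, -0.2, 0.03, 0, 0], [-1, -0.1, 0.01, 0, 0]]]'

```text
time_s: 14.32
tcp_pos: [0.4045, 0.0041, 0.0747]
eef_rot: [180.0, 0.0, 172.4]
contact_force: [4.2, -0.4, -3.3]
gripper_width: 0.0217
gripper_force: 60.0
```

Request:
jog_arm --deltas '[[[-1, -0.12, 0.016, 0, 0], [-1, -0.12, 0.016, 0, 0], [-1, -0.12, 0.016, 0, 0], [-1, -0.12, 0.016, 0, 0], [-1, -0.12, 0.016, 0, 0], [-1, -0.12, 0.016, 0, 0], [-1, -0.12, 0.016, 0, 0], [-1, -0.12, 0.016, 0, 0]]]'

```text
time_s: 15.32
tcp_pos: [0.3949, 0.0053, 0.0747]
eef_rot: [180.0, 0.0, 172.4]
contact_force: [4.9, -0.9, -2.8]
gripper_width: 0.0217
gripper_force: 60.0
```

Request:
jog_arm --deltas '[[[-1, -0.1, 0.013, 0, 0], [-1, -0.1, 0.013, 0, 0], [-1, -0.1, 0.013, 0, 0], [-1, -0.1, 0.013, 0, 0]]]'

```text
time_s: 15.82
tcp_pos: [0.3909, 0.0058, 0.0747]
eef_rot: [180.0, 0.0, 172.4]
contact_force: [5.6, -0.6, -3.8]
gripper_width: 0.0217
gripper_force: 60.0
```

Request:
jog_arm --deltas '[[[-1, -0.08, 0.01, 0, 0], [-1, -0.08, 0.01, 0, 0], [-1, -0.08, 0.01, 0, 0]]]'

```text
time_s: 16.2
tcp_pos: [0.3886, 0.0061, 0.0747]
eef_rot: [180.0, 0.0, 172.4]
contact_force: [4.8, -1.1, -2.6]
gripper_width: 0.0218
gripper_force: 60.0
```

Request:
jog_arm --deltas '[[[-1, -0.08, 0.01, 0, 0], [-1, -0.08, 0.01, 0, 0], [-1, -0.08, 0.01, 0, 0]]]'

```text
time_s: 16.58
tcp_pos: [0.3862, 0.0064, 0.0747]
eef_rot: [180.0, 0.0, 172.4]
contact_force: [4.9, -0.1, -3.2]
gripper_width: 0.0216
gripper_force: 60.0
```

Request:
jog_arm --deltas '[[[-1, -0.08, 0.01, 0, 0], [-1, -0.08, 0.01, 0, 0], [-1, -0.08, 0.01, 0, 0]]]'

```text
time_s: 16.95
tcp_pos: [0.3838, 0.0068, 0.0747]
eef_rot: [180.0, 0.0, 172.4]
contact_force: [5.6, -0.2, -3.7]
gripper_width: 0.0218
gripper_force: 60.0
```

Request:
jog_arm --deltas '[[[-1, -0.06, 0.008, 0, 0], [-1, -0.06, 0.008, 0, 0], [-1, -0.06, 0.008, 0, 0]]]'

```text
time_s: 17.32
tcp_pos: [0.3826, 0.007, 0.0749]
eef_rot: [180.0, 0.1, 172.4]
contact_force: [11.8, -4.0, -6.7]
gripper_width: 0.0216
gripper_force: 60.0
```

```bash
python3 - <<'E'
from h import *
s=r.get_state();print(s['tcp_pos'],s['contact_force'],s['moment'])
t=r.capture('top');i=r.capture('side')
cv2.imwrite('pics/t5.png',t);cv2.imwrite('pics/s5.png',i)
crop(t,220,130,80,110,5,'pics/e.png');crop(i,200,160,80,110,5,'pics/f.png')
cv2.imwrite('pics/ef5.png',np.hstack([cv2.imread('pics/e.png'),cv2.imread('pics/f.png')]))
s=r.get_state();print(s['tcp_pos'],s['contact_force'],s['moment'])
E
```

```text
[0.3826234  0.00702387 0.07486525] [11.77904855 -3.98735363 -6.67244915] [-1.64131544 -3.83421936 -0.33919006]
[0.38264    0.00699522 0.07486213] [ 9.49542359 -4.64654144 -6.34477543] [-1.51537539 -3.39290553 -0.33854265]
```

View pics/ef5.png

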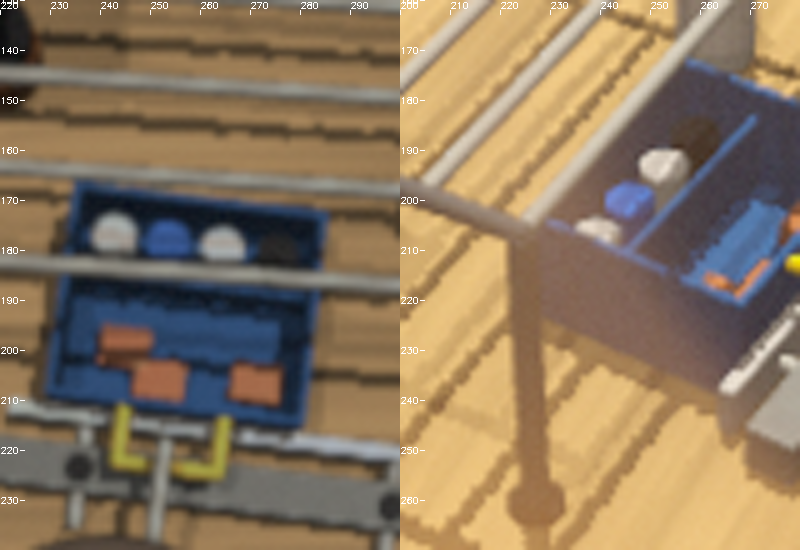

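```bash
python3 - <<'E'
from h import *
t=cv2.imread('pics/t5.png')
A=lambda x,y:(220+x/5,130+y/5)
def ang(n,p,q,z):
    a,b=at('top',p,z),at('top',q,z);d=b-a;print(n,a[:2].round(4),b[:2].round(4),np.degrees(np.arctan2(d[1],d[0])).round(2),np.linalg.norm(d).round(4))
ang('back',A(78,184),A(327,213),.058);ang('front',A(48,393),A(303,427),.058);ang('left',A(48,393),A(78,184),.058);ang('right',A(303,427),A(327,213),.058)
# line fit on the blue mask
hsv=cv2.cvtColor(t,cv2.COLOR_BGR2HSV)
m=((hsv[...,0]>100)&(hsv[...,0]<130)&(hsv[...,1]>120)).astype(np.uint8);m[:155]=0;m[222:]=0;m[:,:225]=0;m[:,292:]=0
def fit(pts,n,z):
    P=np.array([at('top',p,z)[:2] for p in pts]);v=cv2.fitLine(P.astype(np.float32),cv2.DIST_HUBER,0,.01,.001).ravel();print(n,np.degrees(np.arctan2(v[1],v[0])).round(2),v[2:])
top=[(c,np.flatnonzero(m[:,c])[0]) for c in range(238,283)]
fit(top,'back fit',.058)
rows=[k for k in range(175,205) if not 178<k<190]
fit([(np.flatnonzero(m[k])[0],k) for k in rows],'left fit',.058)
fit([(np.flatnonzero(m[k])[-1],k) for k in rows],'right fit',.058)
bot=[(c,np.flatnonzero(m[:,c])[-1]) for c in range(233,279) if not(241<=c<=266)]
fit(bot,'front fit',.045)
# fence/base far edge fits in initial picture (bright on brown/grey)
t0=cv2.imread('pics/top0.png').astype(float)
g=t0.min(2)
E=[]
for c in range(226,312):
    col=g[205:226,c];E.append((c,205+np.argmax(np.diff(col))+.5))
fit(E,'fence far edge',.028)
E

```

```text
back [0.6322 0.0334] [ 0.6159 -0.0922] -97.42 0.1267
front [0.5258 0.0485] [ 0.5076 -0.0775] -98.25 0.1273
left [0.5258 0.0485] [0.6322 0.0334] -8.06 0.1075
right [ 0.5076 -0.0775] [ 0.6159 -0.0922] -7.7 0.1093
back fit 82.68 [ 0.62247723 -0.02816322]
left fit -7.85 [0.5720204 0.0422556]
right fit -6.33 [ 0.57176584 -0.08205133]
front fit 82.33 [ 0.5171199  -0.03394468]
fence far edge 82.31 [ 0.5134901  -0.04878394]
```

Request:
jog_arm --deltas '[[[-1, 0, 0, 0, 0], [-1, 0, 0, 0, 0]]]'

```text
time_s: 17.68
tcp_pos: [0.3826, 0.007, 0.0748]
eef_rot: [180.0, 0.1, 172.4]
contact_force: [10.4, -4.1, -5.2]
gripper_width: 0.0218
gripper_force: 60.0
```

The tray's edge fits give a yaw of −7.3 to −7.7° and the fence is at −7.7°, so it's square. In the top view the front wall is on the fence and the yellow handle overhangs it, with its bar near (254,223). I'll firm up slightly and hold.

Request:
jog_arm --deltas '[[[-1, -0.03, -0.02, 0, 0], [-1, 0, 0, 0, 0], [-1, 0, 0, 0, 0]]]'

```text
time_s: 18.05
tcp_pos: [0.3826, 0.0069, 0.0749]
eef_rot: [180.0, 0.1, 172.4]
contact_force: [11.4, -4.1, -7.1]
gripper_width: 0.0218
gripper_force: 60.0
```

Request:
jog_arm --deltas '[[[-1, 0, 0, 0, 0], [-1, 0, 0, 0, 0], [-1, 0, 0, 0, 0], [-1, 0, 0, 0, 0], [-1, 0, 0, 0, 0], [-1, 0, 0, 0, 0], [-1, 0, 0, 0, 0], [-1, 0, 0, 0, 0]]]'

```text
time_s: 19.05
tcp_pos: [0.3825, 0.0069, 0.0749]
eef_rot: [180.0, 0.1, 172.4]
contact_force: [10.0, -4.7, -7.4]
gripper_width: 0.0214
gripper_force: 60.0
```

Request:
jog_arm --deltas '[[[-1, 0.1, 0, 0, 0], [-1, 0.2, -0.03, 0, 0], [-1, 0.2, -0.03, 0, 0], [-1, 0.3, -0.03, 0, 0], [-1, 0, 0, 0, 0], [-1, 0, 0, 0, 0]]]'

```text
time_s: 19.8
tcp_pos: [0.3891, 0.0056, 0.0745]
eef_rot: [-180.0, -0.0, 172.4]
contact_force: [0.1, -0.2, -3.3]
gripper_width: 0.0219
gripper_force: 60.0
```

```bash
python3 - <<'E'
from h import *
t=np.mean([r.capture('top') for _ in range(6)],0).astype(np.uint8);cv2.imwrite('pics/t6.png',t);cv2.imwrite('pics/s6.png',r.capture('side'))
crop(t,225,155,65,95,6,'pics/e.png');crop(cv2.imread('pics/s6.png'),215,165,65,95,6,'pics/f.png')
cv2.imwrite('pics/ef6.png',np.hstack([cv2.imread('pics/e.png'),cv2.imread('pics/f.png')]))
E
```

```text
(no output)
```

View pics/ef6.png

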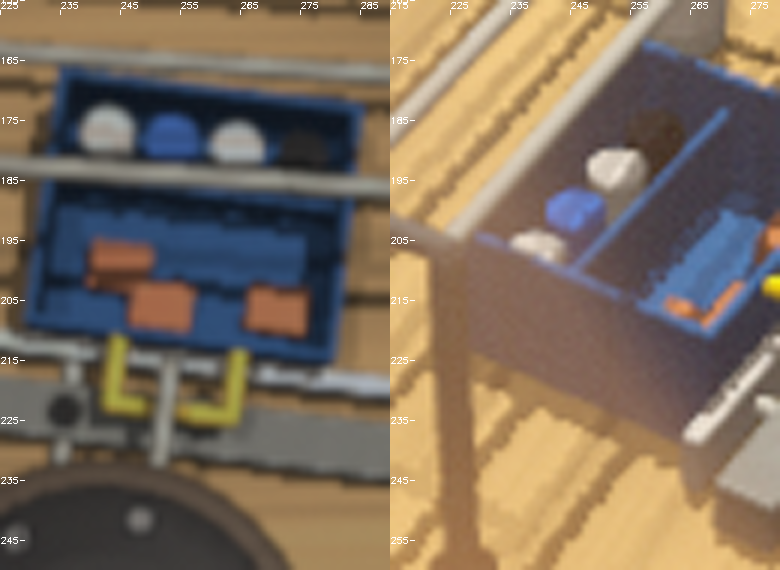

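The tray rests along the fence, its front edge parallel to it. The peg is free in the gap at about (253,213) with no force on it, so I'll lift it out.

Request:
jog_arm --deltas '[[[-1, 0, 0, 0.6, 0], [-1, 0, 0, 0.8, 0], [-1, 0, 0, 1, 0], [-1, 0, 0, 1.2, 0], [-1, 0, 0, 1.2, 0], [-1, 0, 0, 0, 0]]]'

```text
time_s: 20.9
tcp_pos: [0.39, 0.0061, 0.1237]
eef_rot: [179.9, 0.1, 172.4]
contact_force: [0.4, 0.9, -3.7]
gripper_width: 0.0216
gripper_force: 60.0
```

Request:
jog_arm --deltas '[[[-1, 0, 2, 0, 0], [-1, 0, 4, 0, 0.08], [-1, 0, 5, 0, 0.08], [-1, 0, 5, 0, 0.08], [-1, 0, 5, 0, 0.08], [-1, 2, 5, 0, 0.08], [-1, 3, 4, 0, 0.08], [-1, 3.5, 2, 0, 0]]]'

```text
time_s: 21.9
tcp_pos: [0.4748, 0.328, 0.1218]
eef_rot: [-180.0, -0.0, -159.9]
contact_force: [-0.4, 1.0, -2.2]
gripper_width: 0.022
gripper_force: 60.0
```

Request:
jog_arm --deltas '[[[-1, 2, 0.5, -1, 0], [-1, 1, 0, -2, 0], [-1, 0, 0, -2, 0], [-1, 0, 0, -1, 0], [-1, 0, 0, 0, 0], [-1, 0, 0, 0, 0]]]'

```text
time_s: 22.65
tcp_pos: [0.5045, 0.331, 0.0632]
eef_rot: [180.0, 0.1, -160.1]
contact_force: [0.6, 0.8, -3.3]
gripper_width: 0.022
gripper_force: 60.0
```

Request:
jog_arm --deltas '[[[-1, 0.25, 0, -0.6, 0], [-1, 0, 0, -0.6, 0], [-1, 0, 0, -0.4, 0], [-1, 0, 0, -0.1, 0], [-1, 0, 0, 0, 0], [-1, 0, 0, 0, 0]]]'

```text
time_s: 23.4
tcp_pos: [0.5069, 0.3309, 0.0457]
eef_rot: [180.0, 0.0, -160.1]
contact_force: [-1.4, -0.0, -3.6]
gripper_width: 0.0218
gripper_force: 60.0
```

Request:
jog_arm --deltas '[[[-1, 0, 0, -0.07, 0], [-1, 0, 0, -0.07, 0], [-1, 0, 0, 0, 0]]]'

```text
time_s: 23.78
tcp_pos: [0.5069, 0.3308, 0.0446]
eef_rot: [180.0, 0.0, -160.1]
contact_force: [-1.8, -0.8, 2.3]
gripper_width: 0.0218
gripper_force: 60.0
```

Request:
jog_arm --deltas '[[[0.3, 0, 0, 0, 0], [0.3, 0, 0, 0, 0], [0.6, 0, 0, 0, 0], [0.6, 0, 0, 0, 0], [1, 0, 0, 0, 0], [1, 0, 0, 0, 0], [1, 0, 0, 0, 0], [1, 0, 0, 0, 0]]]'

```text
time_s: 24.78
tcp_pos: [0.5069, 0.3308, 0.0442]
eef_rot: [-180.0, 0.0, -160.1]
contact_force: [-0.1, -0.7, -0.5]
gripper_width: 0.0873
gripper_force: 0.0
```

Request:
jog_arm --deltas '[[[1, 0, 0, 1, 0], [1, 0, 0, 2, 0], [1, 0, 0, 4, 0], [1, 0, 0, 5, 0], [1, -2, 2, 5, 0], [1, -4, 4, 2, 0], [1, -4, 4, 0, 0], [1, 0, 0, 0, 0]]]'

```text
time_s: 25.78
tcp_pos: [0.4046, 0.4331, 0.2355]
eef_rot: [179.9, 0.1, -159.9]
contact_force: [0.0, -0.0, 0.0]
gripper_width: 0.0877
gripper_force: 0.0
```

```bash
python3 - <<'E'
from h import *
s=r.get_state();print(s['time_s'],s['tcp_pos'],s['contact_force'])
t=r.capture('top');i=r.capture('side')
a=cv2.imread('pics/top0.png')
crop(t,90,120,290,150,2,'pics/e.png');e=cv2.imread('pics/e.png');crop(i,100,100,290,284,1,'pics/f.png');f=cv2.imread('pics/f.png')
o=np.zeros((600,580,3),np.uint8);o[:300]=e;o[300:584,:290]=f;o[300:584,290:]=cv2.resize(a[120:262,90:235],(290,284));cv2.imwrite('pics/fin.png',o);cv2.imwrite('pics/t7.png',t)
E
```

```text
25.775 [0.40458485 0.43312298 0.2354908 ] [ 0.0098213  -0.01742773  0.03990295]
```

View pics/fin.png

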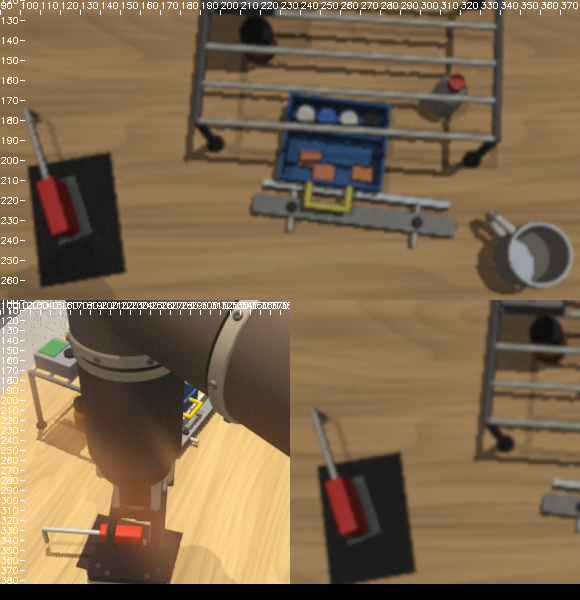

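The final view shows the hook upright on its mat with the handle at about (118,222), its original place. The tray is against the fence, and the mug, bottle and jar haven't moved. I'll run one squareness check before handing in.

```bash
python3 - <<'E'
from h import *
t=cv2.imread('pics/t7.png');hsv=cv2.cvtColor(t,cv2.COLOR_BGR2HSV)
def fit(pts,n,z):
    P=np.array([at('top',p,z)[:2] for p in pts]);v=cv2.fitLine(P.astype(np.float32),cv2.DIST_HUBER,0,.01,.001).ravel();print(n,np.degrees(np.arctan(v[1]/v[0])).round(2),v[2:].round(4))
m=((hsv[...,0]>100)&(hsv[...,0]<130)&(hsv[...,1]>120)).astype(np.uint8);m[:155]=0;m[222:]=0;m[:,:225]=0;m[:,292:]=0
fit([(c,np.flatnonzero(m[:,c])[0]) for c in range(238,283)],'back',.058)
fit([(c,np.flatnonzero(m[:,c])[-1]) for c in range(233,279) if not 240<=c<=267],'front',.05)
w=t.min(2).astype(int)
fit([(c,210+np.argmax(-np.diff(w[210:228,c]))+.5) for c in list(range(223,240))+list(range(268,312))],'fence near edge now',.028)
w=cv2.imread('pics/top0.png').min(2).astype(int)
fit([(c,205+np.argmax(np.diff(w[205:226,c]))+.5) for c in range(226,312)],'fence far t0',.028)
E
```

```text
back 82.47 [ 0.6225 -0.0282]
front 82.18 [ 0.5195 -0.0126]
fence near edge now 82.14 [ 0.5045 -0.047 ]
fence far t0 82.31 [ 0.5135 -0.0488]
```

```bash
python3 -c "
from plant import r
print(r.close_job())"
```

```text
the job is handed in; nothing more can be done
None
```

The job is handed in at about 26 s: the hook drew the tray onto the fence, square to within about 0.3°, and held it at about 11 N for over a second. The hook is back upright on its mat and released, and the bottle, jar and mug show no movement in the final picture.

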